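# Slide the drip stand carrier up to the top ring and close its cam lever, keeping hold

### The arm

A 6-joint arm with a two-finger parallel gripper is mounted at the origin on the work surface. World frame = base frame: x ahead of the robot, y to its left, z up, the work surface at z = 0. Lengths are in m, angles in degrees, forces in N, time in s.
With the tool pointing down it reaches from about 0.375 to 0.75 m from the base axis. Payload 9 kg.
Tool frame: the origin (TCP) lies where the fingers leave the gripper's body, on its centre line; the fingertips stand 73 mm ahead of it and the grasp point (between the pads) lies 54 mm ahead of it (robot.tip_reach is the distance from the TCP to the fingertips, in m); z points along the fingers, y is the direction in which the jaws open and shut (so a half turn about z gives the same grasp; the last joint's range is limited). The gripper opens to 85 mm and grips with 20 to 120 N. Pads are 22 mm wide; open, the fingers measure 114 mm over their backs; the gripper's body (76 mm by 85 mm) begins 54 mm behind the grasp point. The pads swing forward as they close: fully open they stand 13 mm farther back than shut.
Start: joints at [54.334, 5.964, 5.575, 89.605, 0, 77.527], TCP at [0.236, 0.552, 0.304] pointing down, gripper open.
Joint ranges: [-171.21, 171.21], [-48.23, 106.86], [-62.78, 66.21], [-105.2, 120.99], [-86.42, 89.51], [-180, 180]. Speed limits (degrees/s): [127.2, 127.2, 147.25, 180, 180, 180].

### API

Orientations are given as [roll, pitch, yaw] about the fixed x, y, z axes, in that order (R = Rz(yaw) Ry(pitch) Rx(roll)).
In Python, from plant import robot gives the robot as it stands. Calls block until the motion is done:
- robot.move_pose(position, orientation): joint-space move of the TCP to a pose.
- robot.line_to(position, vel=0.15, rotation=None, guard=None): straight line of the TCP; rotation=None keeps the orientation; vel is the mean speed in m/s. With guard (N) it stops when the force on the tool has changed by that much, and returns True; else False.
- robot.goto_joints(angles): joint-space move.
- robot.set_gripper(opening): finger opening in m; the grip force is fixed at half the most; returns when the fingers have stopped.
- robot.pause(seconds).
- robot.ik(position, orientation): joint angles nearest the present ones, or None.
- robot.observe(): the state.
- robot.grab_frame(name): name is "scene" or "top"; returns the picture (480x640x3 uint8, blue, green, red); there is no depth.
- robot.get_calibration(name): a dict with "vertical_fov" (degrees; the focal length in pixels is half the picture's height over the tangent of half this angle, whatever the lens; pixels are square), "cx", "cy" (the principal point, pixels), "rvec" (rotation vector, rad) and "tvec" (3), from world to camera coordinates, as OpenCV has them. Camera axes: x right, y down, z forward; pixel columns grow to the right and rows downward; lengths in m; the calibration is good to about 2 mm. A picture is of the moment at which its call begins. get_calibration takes no time and is no camera call.
A pose or a line that the arm cannot do raises robot.IKError and nothing moves.
- robot.job_done(): hands the job in, once; it reports no verdict.
The state is a dict: "time": time; "q": joint angles; "qvel": joint speeds; "joint_torque": joint torques, N m; "tool_pos": TCP position; "tcp_rot": TCP orientation; "ft_force": force on the tool from outside, world axes, zero at the start; "torque": the same for the moment, N m; "gripper_width": finger opening in m.
Only numpy, scipy, OpenCV 4.12 (cv2) and the standard library are available. Lean on these libraries where they do the work, as an engineer would, in place of code of your own. Each camera call takes 0.05 s, during which the arm holds its last target. There are 200 camera calls.

### The job

The dripper carrier of the coffee drip stand is clamped too low. Take it by its cam lever, swing the lever open, slide the carrier up the post without letting it fall until the upper rim of its clamp collar is level with the top ring mark, and, holding it there, swing the lever fully home. Finish still gripping it with the lever closed - do not let go - and leave the shot glasses and the kimchi crock undisturbed.

Things in the scene. Friction and masses are not known exactly. Their poses are not given: they have to be found in the camera images.
- stand: Coffee drip stand, fixed: dark wooden foot 150 x 255 mm, top 24 mm above the counter, and an upright steel post 16 mm thick, its black cap ending 263 mm above the counter. Three thin black ring marks run round the post, 30 mm apart. Origin on the post's axis at counter level; z up; foot and dripper extend from the post along -y; the lever is on its -x side, towards the robot.
- top_ring (a point): The highest of the three black ring marks (3 mm wide) on the post: its middle, on the post's axis, 220 mm above the counter. Axes as the stand's.
- carrier: Aluminium carrier sliding on the post: clamp collar 30 mm wide, 36 high, sleeve below, arm and ring along -y with a white dripper cone (110 wide, 98 mm from the post). Origin on the post's axis at the collar's upper rim, to be level with the ring; axes as the stand's. 0.45 kg with lever; falls unless clamped or held. Rim travel 120 to 250 mm above the counter; starts 50 to 92 mm below the ring.
- cam_lever (a joint): Angle of the steel cam lever on the collar, upright pivot. 0 = home stop, clamped: it points along the stand's +y. It grows as the lever swings level towards the stand's -x (anticlockwise from above) to an open stop at 1.15. The clamp holds below 0.4 and frees the carrier by 0.65. The lever swings with a few newtons at the paddle, and once home it stays.
- lever_pivot (a point): Pivot axis of the lever at mid-height: 21 mm from the post's axis towards the stand's -x, 18 mm below the collar's rim. Its x and y axes turn with the lever; y points along the lever to its free end.
- lever_grip (a point): Middle of the lever's paddle, 73 mm from the pivot: the place to pinch from above. The paddle is an upright plate 10 mm thick (along x), 22 mm high (z), from 49 to 98 mm from the pivot (along y). Axes as lever_pivot: y along the lever, z up; the fingers close along x. Nothing stands within 35 mm of it on either side, home or open.
- tray: Bystander: grey melamine tray 180 x 270 x 18 mm, floor 6 mm thick, fixed. Origin at the centre of its underside.
- shot_glass0: Bystander: shot glass, 48 mm wide, 60 mm high, standing loose on the tray. Origin at the centre of its underside.
- shot_glass1: Bystander: shot glass like the others, in the middle of the tray.
- shot_glass2: Bystander: shot glass like the others on the tray.
- crock: Bystander: lidded brown ceramic kimchi crock, 160 mm wide, 168 mm high with its lid knob, 2.2 kg, loose on the counter. Origin at the centre of its underside.

How it is judged:
By the outcome, as a careful person would: the job done as asked, in the order asked, and still so for the second after the job is handed in, while the arm keeps its last pose, push and grip.
It also fails if it takes over 45 s, if anything falls off the work surface, if the arm or the gripper's body presses on something with over 40 N, if the wrist force passes 120 N, or if a joint passes its speed limit or range.

## Working session

There is one attempt and no reset: what is moved stays moved. The work goes in short steps, each a Python script; the robot and the scene stay as the last script left them, time stands still between calls to the robot, and variables do not carry over. Pictures are saved under pics/ and viewed, about 8 in all and at most 12, crops included, and the job is handed in when it is done.

```bash
mkdir -p pics; ls
python3 - <<'E'
from plant import robot
import cv2
for n in("scene","top"):
    im=robot.grab_frame(n); cv2.imwrite(f"pics/{n}0.png",im); c=robot.get_calibration(n); print(n,c)
    R=cv2.Rodrigues(__import__('numpy').array(c["rvec"],float))[0]; print(-R.T@c["tvec"])
print(robot.observe())
E
```

```text
pics
scene {'vertical_fov': 57.037185232929424, 'cx': 318.7670884504144, 'cy': 239.0438509678978, 'rvec': array([ 0.67979588,  2.71111785, -0.97130188]), 'tvec': array([ 0.49124632, -0.03837591,  1.20555   ])}
[0.82626475 0.46062149 0.89513176]
top {'vertical_fov': 47.776090326948044, 'cx': 319.5814834618978, 'cy': 241.57638437135964, 'rvec': array([ 2.10682626, -2.13814573,  0.16140324]), 'tvec': array([-0.05485853,  0.53729153,  1.23950549])}
[ 0.31664277 -0.08676595  1.31159237]
{'time': 0.1, 'q': array([5.43333755e+01, 5.99772996e+00, 5.53154659e+00, 8.96038085e+01,
       1.44017972e-03, 7.75280927e+01]), 'qvel': array([ 0.02404648, -0.06085939,  0.09188362, -0.00169886,  0.06939674,
        0.02944505]), 'joint_torque': array([ 5.48642623e-03, -5.58203995e+01,  5.04721534e+01,  1.30628669e-02,
       -3.31166784e-04,  4.52063193e-05]), 'tool_pos': array([0.23616347, 0.55134302, 0.30317444]), 'tcp_rot': array([-1.79931971e+02, -1.65216900e-02,  1.56805272e+02]), 'ft_force': array([ 1.08260898, -0.0247386 , -0.37772542]), 'torque': array([ 0.00919078, -0.02628291,  0.01273116]), 'gripper_width': 0.0852234806963699}
```

View pics/scene0.png

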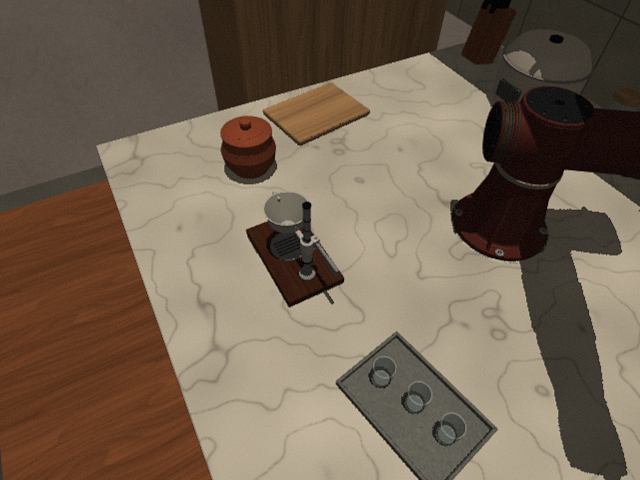

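View pics/top0.png

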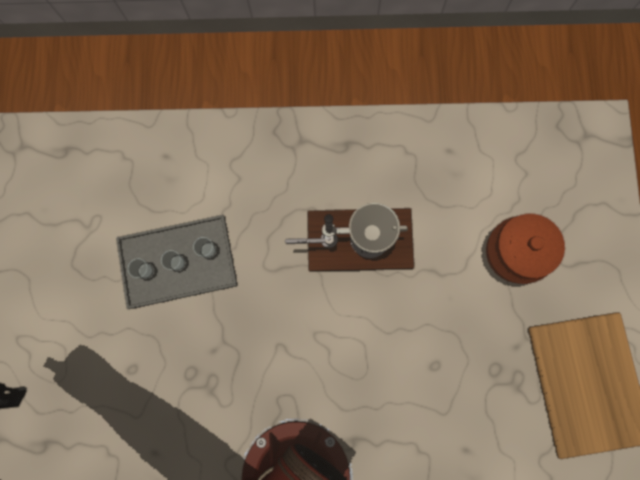

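Scene: the post cap is at about (307,205), the collar at about (308,240), and the lever end is lower right of the post. Top: the foot spans (307–413, 208–271), the post is at about (329,230), and the lever points left to (287,240). I'll enlarge both next.

```bash
cat > h.py <<'E'
import numpy as np, cv2
from plant import robot
def cam(n):
    c=robot.get_calibration(n); f=240/np.tan(np.radians(c["vertical_fov"]/2))
    R=cv2.Rodrigues(np.array(c["rvec"],float))[0]; t=np.array(c["tvec"],float)
    return np.array([[f,0,c["cx"]],[0,f,c["cy"]],[0,0,1]]),R,t
def ray(n,uv):
    K,R,t=cam(n); d=R.T@np.linalg.inv(K)@np.array([*uv,1.]); return -R.T@t,d
def onz(n,uv,z):
    o,d=ray(n,uv); return o+d*(z-o[2])/d[2]
def proj(n,p):
    K,R,t=cam(n); q=K@(R@np.array(p,float)+t); return q[:2]/q[2]
def tri(a,ua,b,ub):
    o1,d1=ray(a,ua);o2,d2=ray(b,ub); d1/=np.linalg.norm(d1);d2/=np.linalg.norm(d2)
    s=np.linalg.lstsq(np.c_[d1,-d2],o2-o1,rcond=None)[0]
    p,q=o1+s[0]*d1,o2+s[1]*d2; return (p+q)/2,np.linalg.norm(p-q)
E
python3 - <<'E'
from h import *
a=cv2.imread("pics/scene0.png")[185:310,240:350]; b=cv2.imread("pics/top0.png")[195:285,275:425]
a=cv2.resize(a,None,fx=4.6,fy=4.6,interpolation=cv2.INTER_CUBIC)
cv2.imwrite("pics/s1.png",a)
cv2.imwrite("pics/t1.png",cv2.resize(b,None,fx=5,fy=5,interpolation=cv2.INTER_CUBIC))
# foot in top
im=cv2.imread("pics/top0.png"); hsv=cv2.cvtColor(im,cv2.COLOR_BGR2HSV)
m=cv2.inRange(im,(0,0,20),(50,60,110)); m[:200]=0;m[280:]=0;m[:,:295]=0;m[:,425:]=0
c=max(cv2.findContours(m,0,2)[0],key=cv2.contourArea); r=cv2.minAreaRect(c); bx=cv2.boxPoints(r)
P=np.array([onz("top",p,.024)[:2] for p in bx]); print(r,P)
E
```

```text
((359.64666748046875, 240.13600158691406), (59.561378479003906, 104.03915405273438), 87.83892822265625) [[ 0.61298798 -0.03153516]
 [ 0.61825417 -0.28430902]
 [ 0.47274506 -0.28360663]
 [ 0.46716461 -0.03562059]]
```

View pics/s1.png

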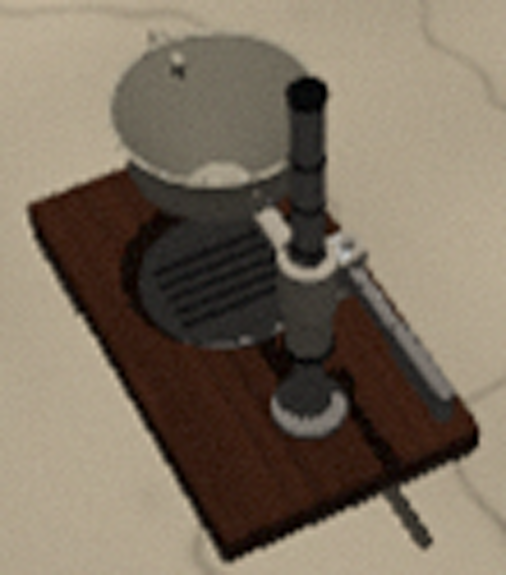

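View pics/t1.png

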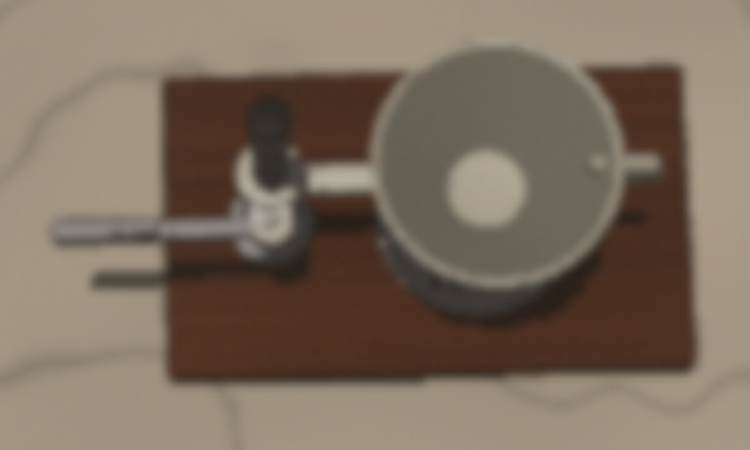

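Scene crop: cap top (307,88), two rings clear of the collar at y≈165 and 215, rim centre about (307,260), paddle end about (447,395). Top crop: cap top about (269,115), lever pivot about (270,222), lever end about (52,231).

Run:
```python
from h import *
S=lambda x,y:((x+.5)/4.6-.5+240,(y+.5)/4.6-.5+185)
T=lambda x,y:((x+.5)/5-.5+275,(y+.5)/5-.5+195)
np.set_printoptions(precision=4,suppress=True)
print("cap tri",tri("scene",S(307,86),"top",T(269,114)), onz("top",T(269,114),.263),onz("scene",S(307,86),.263))
print("washer",onz("scene",S(309,403),.027))
print("lever end top edge",tri("scene",S(448,392),"top",T(52,229)))
print("knob/pivot",tri("scene",S(347,246),"top",T(271,220)))
c=onz("scene",S(307,86),.263)
# rim height: along post axis
for y in (165,215,250,262):
    o,d=ray("scene",S(307,y)); 
    A=c[:2]
    # closest approach to vertical axis
    s=np.dot(A-o[:2],d[:2])/np.dot(d[:2],d[:2]); print(y,o+s*d)
for a,b in [((75,229),(235,225))]:
  for z in(.13,.17):
    p,q=onz("top",T(*a),z),onz("top",T(*b),z); v=p-q; print("lever dir ccw from +y",np.degrees(np.arctan2(-v[0],v[1])),p)
```

```text
cap tri (array([ 0.5461, -0.0849,  0.2664]), np.float64(0.00016903927571046477)) [ 0.5469 -0.085   0.263 ] [ 0.5446 -0.0878  0.263 ]
washer [ 0.5448 -0.0875  0.027 ]
lever end top edge (array([0.5237, 0.0107, 0.144 ]), np.float64(0.0011112859771784413))
knob/pivot (array([ 0.5251, -0.0849,  0.1469]), np.float64(1.3872218259362381e-05))
165 [ 0.5448 -0.0879  0.212 ]
215 [ 0.5449 -0.088   0.1773]
250 [ 0.545  -0.0881  0.1518]
262 [ 0.5451 -0.0881  0.1428]
lever dir ccw from +y 0.4982840731748013 [0.5255 0.0021 0.13  ]
lever dir ccw from +y 0.4982840731748139 [ 0.5185 -0.0009  0.17  ]
```

```bash
cat >> h.py <<'E'
PSI=1.2; POST=np.array([.5455,-.0866])
def grip(th,z,base,piv=None):
    """TCP pose for lever angle th (rad), grip height z"""
    a=np.radians(PSI)
    p=POST+.021*np.array([-np.cos(a),-np.sin(a)]) if piv is None else np.array(piv)
    g=p+.073*np.array([-np.sin(a+th),np.cos(a+th)])
    return np.array([*g,z+.054]),[180,0,base+PSI+np.degrees(th)]
def snap(name,box,s=5):
    im=robot.grab_frame("scene"); x0,x1,y0,y1=box
    cv2.imwrite(f"pics/{name}_raw.png",im)
    cv2.imwrite(f"pics/{name}.png",cv2.resize(im[y0:y1,x0:x1],None,fx=s,fy=s,interpolation=cv2.INTER_CUBIC))
E
python3 - <<'E'
from h import *
np.set_printoptions(precision=3,suppress=True)
for b in(90,-90):
  for th in(0,1.1):
    for z in (.13,.25): print(b,th,z,robot.ik(*grip(th,z,b)))
E
```

```text
90 0 0.13 [-15.882  -6.818 -19.62   77.197   0.     72.918]
90 0 0.25 [-15.882  -7.475  -7.749  89.726   0.     72.918]
90 1.1 0.13 [-23.161 -18.183 -29.474  78.708   0.      2.614]
90 1.1 0.25 [-23.161 -18.306 -17.102  91.204   0.      2.614]
-90 0 0.13 [ -15.882   -6.818  -19.62    77.197    0.    -107.082]
-90 0 0.25 [ -15.882   -7.475   -7.749   89.726    0.    -107.082]
-90 1.1 0.13 [ -23.161  -18.183  -29.474   78.708    0.    -177.386]
-90 1.1 0.25 [ -23.161  -18.306  -17.102   91.204    0.    -177.386]
```

Run:
```python
from h import *
np.set_printoptions(precision=4,suppress=True)
robot.set_gripper(.034)
robot.move_pose(*grip(0,.28,90))
p,r=grip(0,.150,90)
print(robot.line_to(p,vel=.15,guard=8)); o=robot.observe(); print(o["time"],o["tool_pos"],o["tcp_rot"],o["ft_force"],o["gripper_width"])
snap("a1",(270,350,190,290),6)
im=robot.grab_frame("top"); cv2.imwrite("pics/a1t.png",cv2.resize(im[180:290,260:400],None,fx=5,fy=5,interpolation=cv2.INTER_CUBIC))
```

```text
False
3.9333 [ 0.5235 -0.0141  0.2051] [179.9176   0.0257  91.2057] [-0.3871 -0.6957 -0.457 ] 0.03362754815581709
```

View pics/a1.png

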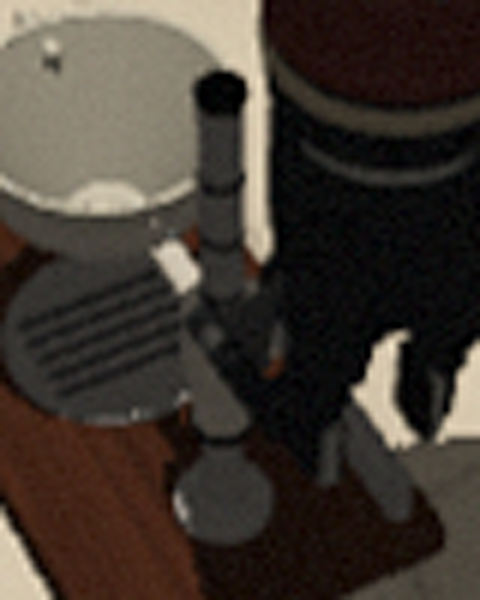

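The fingers straddle the lever: the +x finger is at about (330,450), the −x finger at about (430,410), and the paddle lies between them. I'll descend and close.

Run:
```python
from h import *
np.set_printoptions(precision=4,suppress=True)
f=lambda:(lambda o:print(o["time"],o["tool_pos"],o["tcp_rot"],o["ft_force"],o["torque"],o["gripper_width"]))(robot.observe())
p,r=grip(0,.130,90)
print(robot.line_to(p,vel=.1,guard=8)); f()
robot.set_gripper(0.0); f()
# profile in first picture along the post
im=cv2.imread("pics/scene0.png"); 
print(im[200:275,304:311].mean(axis=(1,2)).round().astype(int).tolist())
for z in(.223,.22,.19,.16,.150,.145): print(z,proj("scene",[*POST,z]))
```

```text
False
4.3833 [ 0.5226 -0.014   0.1835] [-179.9357   -0.0221   91.198 ] [-0.8018  0.5429 -0.2775] [0.0607 0.0369 0.0114] 0.03410440361337846
4.7167 [ 0.5231 -0.0141  0.1841] [179.9871   0.0039  91.2098] [ 1.0943 -0.3519 -3.1688] [-0.0325 -0.2381  0.1042] 0.009317571541493316
[135, 107, 41, 11, 7, 10, 10, 14, 15, 33, 47, 44, 45, 46, 44, 45, 46, 46, 43, 38, 35, 26, 33, 45, 47, 46, 45, 45, 44, 41, 29, 24, 37, 40, 39, 39, 43, 46, 42, 29, 20, 39, 71, 130, 157, 125, 67, 55, 57, 57, 57, 57, 57, 56, 56, 53, 50, 51, 52, 52, 52, 51, 34, 11, 28, 36, 39, 38, 38, 39, 39, 38, 38, 38, 41]
0.223 [306.3108 217.4349]
0.22 [306.3179 218.417 ]
0.19 [306.3874 227.9709]
0.16 [306.4535 237.0643]
0.15 [306.4748 239.9988]
0.145 [306.4853 241.4486]
```

Run:
```python
from h import *
u=np.array([.456,.89])
row=lambda r,z:proj("scene",[*(POST+r*u),z])[1]
im=cv2.imread("pics/scene0.png")[200:275,304:311].mean(axis=(1,2))
for z,a,b in((.22,218,224),(.19,228,233),(.16,237,243)):
    w=np.clip(45-im[a-200:b-200],0,None); print(z,row(.008,z),(w*np.arange(a,b)).sum()/w.sum())
for z in np.arange(.140,.158,.002): print(round(z,3),"front edge",row(.015,z),"annulus mid",row(.0115,z))
print("cap",row(0,.263))
```

```text
0.22 221.30058080725948 220.65670202507232
0.19 230.83530302478218 230.66569200779725
0.16 239.90799702066872 239.6660341555977
0.14 front edge 248.21619926112282 annulus mid 246.96326024341363
0.142 front edge 247.64505449820192 annulus mid 246.39143784570567
0.144 front edge 247.07207972816605 annulus mid 245.8177875166249
0.146 front edge 246.49726614160286 annulus mid 245.24230047718083
0.148 front edge 245.92060487246604 annulus mid 244.66496789207585
0.15 front edge 245.34208699761942 annulus mid 244.08578086925309
0.152 front edge 244.7617035363768 annulus mid 243.50473045943968
0.154 front edge 244.17944545003704 annulus mid 242.921807655686
0.156 front edge 243.595303641415 annulus mid 242.33700339290024
cap 203.8475859262989
```

```bash
cat >> h.py <<'E'
def f():
    o=robot.observe(); print(round(o["time"],2),o["tool_pos"],o["tcp_rot"][2].round(2),o["ft_force"],o["torque"],round(o["gripper_width"],4)); return o
def swing(t0,t1,z,n,vel=.08,lim=35):
    for th in np.linspace(t0,t1,n+1)[1:]:
        p,r=grip(th,z,90); robot.line_to(p,vel=vel,rotation=r); print(round(th,2),end=" ")
        if np.linalg.norm(f()["ft_force"])>lim: print("LIMIT"); return False
    return True
np.set_printoptions(precision=4,suppress=True)
E
python3 - <<'E'
from h import *
swing(0,1.0,.130,10)
snap("b1",(270,350,190,290),6)
E
```

```text
0.1 4.97 [ 0.5159 -0.0146  0.1839] 96.8 [ 2.6961 -0.5794 -5.1675] [ 0.0328 -0.549   0.3214] 0.009
0.2 5.22 [ 0.509  -0.0158  0.1841] 102.41 [ 4.2132  0.0159 -4.9891] [ 0.0319 -0.6979  0.4175] 0.009
0.3 5.47 [ 0.5022 -0.0177  0.1842] 108.07 [ 5.1215  0.1667 -5.4283] [ 0.0579 -0.9525  0.4991] 0.0088
0.4 5.72 [ 0.4956 -0.0204  0.1843] 113.8 [ 6.8659  0.0672 -5.474 ] [ 0.1617 -1.1531  0.4349] 0.0089
0.5 5.97 [ 0.4892 -0.0237  0.1844] 119.53 [ 8.0961  2.1522 -5.1843] [ 0.2384 -1.3276  0.5715] 0.009
0.6 6.22 [ 0.4833 -0.0276  0.1845] 125.27 [ 8.2665  2.2096 -4.4983] [ 0.371  -1.4925  0.5804] 0.0089
0.7 6.47 [ 0.4777 -0.032   0.1846] 131.01 [ 8.138   2.5243 -4.5887] [ 0.4815 -1.6091  0.5801] 0.0095
0.8 6.72 [ 0.4726 -0.0371  0.1846] 136.74 [10.6972  3.2897 -4.6876] [ 0.5307 -1.7811  0.6048] 0.009
0.9 6.97 [ 0.468  -0.0426  0.1847] 142.48 [10.481   4.0141 -4.3136] [ 0.7618 -1.9462  0.6656] 0.0092
1.0 7.22 [ 0.464  -0.0486  0.1848] 148.22 [11.1454  3.8623 -4.6661] [ 0.794  -2.1193  0.7173] 0.0091
```

Run:
```python
from h import *
p,r=grip(1.0,.150,90); robot.line_to(p,vel=.06,rotation=r); f()
p,r=grip(1.0,.2015,90); robot.line_to(p,vel=.06,rotation=r); f()
robot.pause(.3); f()
snap("c1",(280,340,190,270),7)
print(cv2.imread("pics/c1_raw.png")[200:260,304:311].mean(axis=(1,2)).round().astype(int).tolist())
u=np.array([.456,.89]); row=lambda r,z:proj("scene",[*(POST+r*u),z])[1]
for z in(.216,.218,.22,.222,.224): print(z,row(.015,z),row(.0115,z),row(.008,z))
```

```text
7.75 [ 0.4641 -0.0484  0.2051] 148.2 [11.6481  5.0125 -4.2149] [ 0.8431 -1.968   0.7076] 0.009
8.76 [ 0.4641 -0.0484  0.2564] 148.2 [11.518   4.5698 -3.3637] [ 0.7691 -2.1258  0.624 ] 0.0094
9.06 [ 0.4641 -0.0484  0.2563] 148.19 [12.2675  4.123  -3.3599] [ 0.8162 -2.1376  0.679 ] 0.0094
[149, 126, 43, 16, 9, 13, 13, 17, 18, 38, 53, 52, 52, 55, 53, 53, 55, 50, 46, 49, 71, 143, 181, 149, 87, 66, 65, 66, 67, 68, 68, 68, 67, 65, 64, 62, 61, 61, 60, 61, 61, 61, 43, 13, 28, 44, 44, 44, 46, 44, 45, 43, 44, 45, 45, 44, 45, 44, 46, 44]
0.216 225.14746498292482 223.8705178386017 222.59983658893137
0.218 224.50007316038764 223.222551700109 221.95130957574992
0.22 223.85047256140922 222.5723802815319 221.30058080725948
0.222 223.19865186279233 221.9199923055446 220.6476390519245
0.224 222.54459966381015 221.26537641779709 219.99247300168733
```

View pics/c1.png

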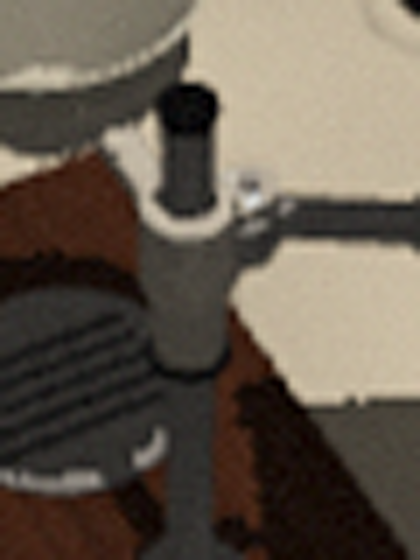

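The carrier has come up with the lever. The rim annulus is at row ≈222.0 and the top ring is about half hidden at its inner edge, so the rim is near 0.220. I'll do one finer numerical check before closing.

Run:
```python
from h import *
from scipy.optimize import curve_fit
u=np.array([.456,.89]); row=lambda r,z:proj("scene",[*(POST+r*u),z])[1]
G=lambda x,a,b,c,s:c+a*np.exp(-((x-b)/s)**2/2)
def fit(n,a,b,sg):
    y=cv2.imread(n)[a:b,305:309].mean(axis=(1,2)); x=np.arange(a,b)
    p=curve_fit(G,x,y,[sg*40,x[np.argmax(sg*y)],50,1])[0]; return p[1].round(2),p[3].round(2)
for n in("scene0","b1_raw"):
    n=f"pics/{n}.png"
    print(n,[fit(n,*w,-1) for w in((216,226),(226,235),(236,242))],"annulus",fit(n,242,248,1),"sleeve",fit(n,259,267,-1))
n="pics/c1_raw.png"; print("c1 annulus",fit(n,219,226,1),"sleeve",fit(n,240,246,-1))
print([row(.008,z) for z in(.22,.19,.16)])
f()
```

```text
pics/scene0.png [(np.float64(221.47), np.float64(0.65)), (np.float64(230.89), np.float64(0.75)), (np.float64(240.1), np.float64(0.82))] annulus (np.float64(244.25), np.float64(1.14)) sleeve (np.float64(263.24), np.float64(0.76))
pics/b1_raw.png [(np.float64(221.44), np.float64(0.62)), (np.float64(230.97), np.float64(0.72)), (np.float64(240.07), np.float64(0.88))] annulus (np.float64(244.26), np.float64(1.16)) sleeve (np.float64(263.28), np.float64(0.82))
c1 annulus (np.float64(222.3), np.float64(1.18)) sleeve (np.float64(243.45), np.float64(0.98))
[np.float64(221.30058080725948), np.float64(230.83530302478218), np.float64(239.90799702066872)]
9.11 [ 0.4641 -0.0484  0.2563] 148.19 [11.3206  5.0723 -3.203 ] [ 0.7756 -2.1386  0.7116] 0.0093
```

The ring fits now agree with the model to 0.2 px. Both the direct reading and the initial height plus the lift put the rim at about 0.2214, so I'll lower it 1.4 mm and close.

Run:
```python
from h import *
z=.2001
p,r=grip(1.0,z,90); robot.line_to(p,vel=.02,rotation=r); robot.pause(.2); f()
snap("d1",(280,340,190,270),7)
if swing(1.0,0.1,z,9): swing(.1,-.03,z,3,vel=.04)
robot.pause(.3); f()
snap("d2",(270,390,180,280),5)
```

```text
9.56 [ 0.4641 -0.0484  0.2548] 148.19 [12.8833  3.6665 -4.0791] [ 0.7422 -2.2088  0.6983] 0.009
0.9 9.86 [ 0.4682 -0.0423  0.2547] 142.43 [10.5008  2.76   -3.3071] [ 0.5903 -2.0353  0.5739] 0.0093
0.8 10.11 [ 0.4728 -0.0368  0.2548] 136.69 [ 9.642   2.1636 -3.1871] [ 0.3887 -1.8034  0.555 ] 0.0094
0.7 10.36 [ 0.4779 -0.0318  0.2547] 130.95 [ 8.8506  1.8655 -3.5922] [ 0.4116 -1.6316  0.5242] 0.0089
0.6 10.61 [ 0.4835 -0.0274  0.2546] 125.21 [ 8.3995  1.1429 -2.5185] [ 0.2437 -1.4246  0.4918] 0.0093
0.5 10.86 [ 0.4895 -0.0235  0.2546] 119.47 [ 6.6508  0.2887 -3.5518] [ 0.135  -1.2466  0.4614] 0.0091
0.4 11.11 [ 0.4959 -0.0202  0.2545] 113.73 [ 6.1496 -0.027  -4.2233] [ 0.1184 -1.2027  0.4027] 0.0092
0.3 11.36 [ 0.5025 -0.0176  0.2544] 107.99 [ 5.9118  0.268  -3.5406] [ 0.042  -1.0385  0.3321] 0.0091
0.2 11.61 [ 0.5093 -0.0158  0.2543] 102.32 [ 4.6981 -0.1061 -3.2503] [-0.035  -0.799   0.2472] 0.0091
0.1 11.86 [ 0.5162 -0.0146  0.2542] 96.73 [ 4.4869 -1.546  -3.6696] [-0.1626 -0.8898  0.2033] 0.0092
0.06 12.11 [ 0.519  -0.0143  0.2541] 94.44 [ 4.8865 -1.0072 -3.8221] [-0.1439 -0.9761  0.1696] 0.009
0.01 12.36 [ 0.522  -0.0141  0.2541] 92.04 [ 4.3965 -1.8201 -3.7099] [-0.1804 -0.859   0.189 ] 0.0095
-0.03 12.61 [ 0.5244 -0.0141  0.2534] 89.61 [ 0.8236 -2.4466 -6.7748] [-0.4159 -0.0702  0.5777] 0.0088
12.91 [ 0.5245 -0.0141  0.2533] 89.51 [ -2.6609  -3.6467 -10.3261] [-0.5872  0.3684  0.6376] 0.0089
```

View pics/d2.png

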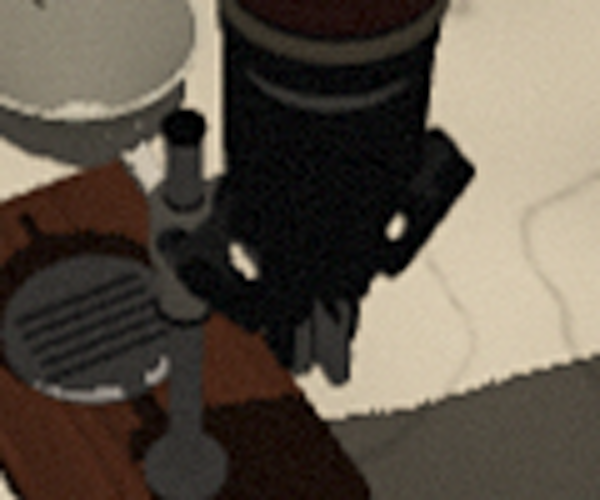

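Run:
```python
from h import *
from scipy.optimize import curve_fit
u=np.array([.456,.89]); row=lambda r,z:proj("scene",[*(POST+r*u),z])[1]
G=lambda x,a,b,c,s:c+a*np.exp(-((x-b)/s)**2/2)
im=[robot.grab_frame("scene") for _ in range(6)]
cv2.imwrite("pics/e1_raw.png",np.mean(im,axis=0).round().astype(np.uint8))
for n in("c1_raw","d1_raw","d2_raw","e1_raw"):
    y=cv2.imread(f"pics/{n}.png")[:,305:309].mean(axis=(1,2)); out=[]
    for a,b,s in((219,227,1),(240,247,-1)):
        x=np.arange(a,b)
        try: out.append(curve_fit(G,x,y[a:b],[s*30,x[np.argmax(s*y[a:b])],50,1])[0].round(2))
        except Exception as e: out.append(str(e))
    print(n,out,y[214:230].round().astype(int).tolist(),y[240:248].round().astype(int).tolist())
for zb in(.150,): # sleeve bottom r=.013: infer length from start picture, then scale
    for L in(.055,.06,.065,.07): print(L,row(.012,zb-L)+.17,row(.012,.22-L)+.15)
f()
```

```text
c1_raw [array([131.32, 222.28,  54.34,   1.09]), array([-44.08, 243.44,  56.31,   0.87])] [48, 48, 52, 48, 50, 48, 47, 129, 182, 154, 98, 66, 67, 67, 68, 68] [60, 63, 47, 15, 23, 45, 45, 45]
d1_raw [array([143.9 , 223.08,  47.84,   0.97]), array([-50.17, 244.06,  58.95,   0.82])] [49, 50, 49, 49, 49, 49, 41, 52, 134, 186, 145, 61, 68, 66, 68, 68] [61, 60, 60, 37, 8, 36, 46, 43]
d2_raw [array([ 40.08, 223.6 ,  35.39,   0.9 ]), array([-52.17, 244.36,  63.67,   0.86])] [47, 48, 48, 48, 50, 49, 44, 23, 42, 71, 67, 54, 23, 15, 22, 23] [64, 63, 65, 52, 13, 28, 49, 47]
e1_raw [array([ 37.98, 223.6 ,  36.23,   0.89]), array([-52.69, 244.38,  64.32,   0.92])] [49, 48, 49, 49, 48, 48, 44, 24, 43, 69, 68, 53, 25, 17, 22, 24] [64, 63, 66, 50, 12, 27, 47, 48]
0.055 259.7106213212305 240.01166982892417
0.06 261.0354697291056 241.49129712350543
0.065 262.35020390348774 242.95899083443578
0.07 263.6549392259404 244.41489475309814
13.26 [ 0.5246 -0.014   0.2534] 89.49 [ -3.7861  -3.5233 -12.7509] [-0.6826  0.6585  0.6304] 0.0092
```

The rim ended about 1.5 mm low: the top ring is almost fully visible at row 221 and the sleeve is 0.3 px lower. It sank about 1.4 mm while closing. There is plenty of time, so I'll reopen while holding, raise it 1.5 mm and close again.

Run:
```python
from h import *
from scipy.optimize import curve_fit
G=lambda x,a,b,c,s:c+a*np.exp(-((x-b)/s)**2/2)
swing(-.03,.85,.2001,8)
z=.2016
p,r=grip(.85,z,90); robot.line_to(p,vel=.02,rotation=r); robot.pause(.2); f()
swing(.85,.05,z,8); swing(.05,-.03,z,2,vel=.04)
robot.pause(.3); f()
im=np.mean([robot.grab_frame("scene") for _ in range(4)],axis=0); cv2.imwrite("pics/g1_raw.png",im)
cv2.imwrite("pics/g1.png",cv2.resize(im[190:260,280:340].astype(np.uint8),None,fx=8,fy=8,interpolation=cv2.INTER_CUBIC))
y=im[:,305:309].mean(axis=(1,2)); print(y[214:230].round().astype(int).tolist(),y[240:248].round().astype(int).tolist())
for a,b,s in((219,227,1),(240,247,-1)):
    x=np.arange(a,b); print(curve_fit(G,x,y[a:b],[s*30,x[np.argmax(s*y[a:b])],50,1])[0].round(2))
cv2.imwrite("pics/fin.png",robot.grab_frame("scene"))
```

```text
0.08 13.52 [ 0.5176 -0.0144  0.255 ] 95.61 [-0.1982 -1.3175 -2.6389] [-0.1839  0.1627  0.0252] 0.0088
0.19 13.78 [ 0.5099 -0.0156  0.2549] 101.81 [-0.2587 -0.071  -2.3284] [-0.0273 -0.1077  0.1199] 0.009
0.3 14.03 [ 0.5023 -0.0177  0.2547] 108.07 [ 3.2213  0.0271 -2.3636] [-0.0095 -0.5528  0.294 ] 0.0089
0.41 14.29 [ 0.495  -0.0206  0.2545] 114.33 [ 6.0182 -1.048  -4.1996] [ 0.0429 -1.1015  0.4158] 0.0089
0.52 14.55 [ 0.4881 -0.0243  0.2545] 120.64 [ 7.2128  1.9082 -4.6592] [ 0.1929 -1.2891  0.5186] 0.0089
0.63 14.81 [ 0.4816 -0.0288  0.2546] 126.95 [ 8.3514  1.2491 -4.6741] [ 0.2922 -1.4549  0.5551] 0.009
0.74 15.07 [ 0.4756 -0.0339  0.2546] 133.26 [ 9.3345  2.1196 -4.3227] [ 0.4001 -1.5893  0.6114] 0.0091
0.85 15.32 [ 0.4703 -0.0397  0.2547] 139.57 [10.2724  2.8704 -4.5903] [ 0.5502 -1.8384  0.657 ] 0.0091
15.78 [ 0.4704 -0.0396  0.2563] 139.55 [ 9.1124  2.9597 -3.4533] [ 0.5088 -1.6793  0.5992] 0.0091
0.75 16.02 [ 0.4754 -0.0342  0.2563] 133.78 [ 9.7218  3.0695 -2.9219] [ 0.3995 -1.5761  0.5282] 0.0094
0.65 16.27 [ 0.4807 -0.0294  0.2562] 128.04 [ 8.9187  0.6075 -3.5031] [ 0.2868 
[... 513 characters left out ...]
9159  0.1834] 0.009
0.05 17.77 [ 0.5195 -0.0143  0.2557] 94.02 [ 4.4541 -1.0982 -2.7935] [-0.2181 -0.8423  0.1978] 0.009
0.01 18.02 [ 0.5222 -0.0141  0.2556] 91.84 [ 5.1302 -1.3616 -3.614 ] [-0.2237 -0.9019  0.1503] 0.0091
-0.03 18.27 [ 0.5244 -0.0141  0.2549] 89.6 [ 0.1483 -2.3478 -7.5435] [-0.4732 -0.0407  0.5568] 0.0091
18.57 [ 0.5245 -0.0141  0.2549] 89.51 [ -1.084   -3.1911 -10.4626] [-0.6121  0.4111  0.6523] 0.0091
[48, 48, 49, 48, 48, 49, 43, 33, 51, 70, 62, 36, 16, 20, 24, 23] [64, 64, 62, 40, 8, 35, 50, 48]
[ 38.2  223.22  34.9    0.84]
[-52.62 244.1   62.17   0.86][ WARN:0@14.332] global loadsave.cpp:1063 imwrite_ Unsupported depth image for selected encoder is fallbacked to CV_8U.
```

View pics/g1.png

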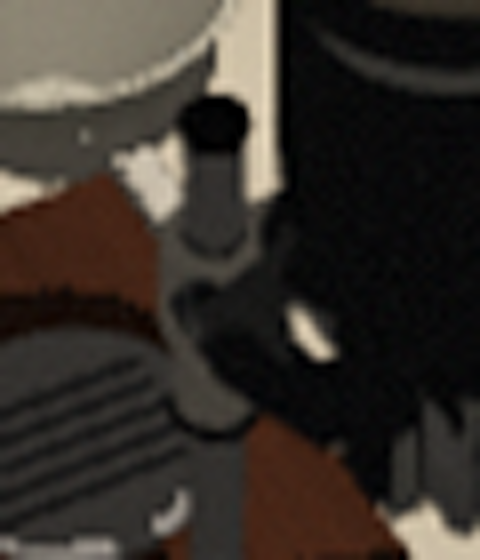

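View pics/fin.png

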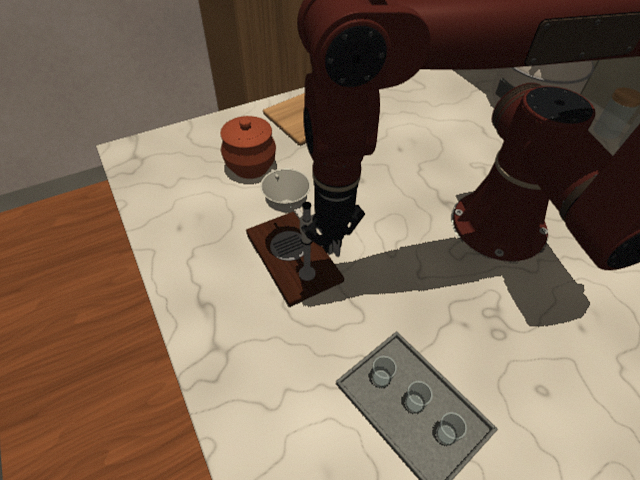

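Scene: the crock (248,148) and the glasses (383,372), (417,397) and (450,429) have not moved. The top ring is now half covered by the rim at row 221. Pushing past 0 met the stop, so the lever is home. I'm handing in.

Run:
```python
from h import *
robot.pause(.3); f(); robot.job_done(); f()
```

```text
19.12 [ 0.5246 -0.014   0.2549] 89.49 [ -4.4536  -4.6149 -10.1952] [-0.6886  0.6731  0.6162] 0.0089
the job is handed in; nothing more can be done
the job is handed in; nothing more can be done
```

The carrier is clamped with its rim level with the top ring to within about 1.5 mm, and the job is handed in at 19.1 s. The gripper still holds the closed lever.

I pinched the lever from above, swung it open to about 1.0 rad and lifted the carrier about 71 mm without letting go. On the first closing it sank about 1.4 mm. I reopened the lever while still holding it, raised the carrier 1.5 mm and closed it again.

**Rim height:** the estimates disagree slightly, because the arm's shadow blurs the rim. The sleeve edge gives about 0.2196 m, the rim face about 0.219 m, and the starting height plus the lift 0.2205 to 0.2216 m. The target is 0.220 m, and in the picture the ring is about half hidden by the rim.

**Lever:** I turned it to 0.03 rad past my estimate of home, and the push reversed sharply there, which shows it met the stop. I inferred its position from this and did not measure the angle directly.

**Forces and surroundings:** the highest force I read on the tool was about 14 N. The shot glasses and the crock look unmoved in the last picture.

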